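# Let the red sauce jars out of the gravity dispenser

### The arm

A 6-joint arm with a two-finger parallel gripper is mounted at the origin on the work surface. World frame = base frame: x ahead of the robot, y to its left, z up, the work surface at z = 0. Lengths are in mm, angles in rad, forces in N, time in s.
With the tool pointing down it reaches from about 325 to 875 mm from the base axis. Payload 4.4 kg.
Tool frame: the origin (TCP) lies on the centre line of the jaws, within the pads' length; the fingertips stand ahead of it and the grasp point (between the pads) lies 6 mm ahead of it (ctrl.tcp_to_tips is the z of the fingertips in the tool frame, in mm); z points along the fingers, y is the direction in which the jaws open and shut (so a half turn about z gives the same grasp; the last joint's range is limited). The gripper opens to 85 mm and grips with 20 to 120 N. Pads are 22 mm wide; open, the fingers measure 114 mm over their backs; the gripper's body (76 mm by 85 mm) begins 54 mm behind the grasp point. The pads swing forward as they close: fully open they stand 13 mm farther back than shut.
Start: joints at [1.085, 0.207, 1.542, -0, 1.393, -0.15], TCP at [189.486, 542.883, 256.282] pointing down, gripper open.
Joint ranges: [-2.73, 2.73], [-0.86, 2.22], [0.23, 2.46], [-1.11, 4.25], [0.08, 2.63], [-2.82, 2.82]. Speed limits (rad/s): [2.79, 2.79, 3.14, 3.14, 3.14, 3.14].

### API

Orientations are given as a 3x3 rotation matrix whose columns are the frame's x, y, z axes.
In Python, from plant import ctrl, sensors, optics gives the robot as it stands. Calls block until the motion is done:
- ctrl.move_ptp(position, orientation): joint-space move of the TCP to a pose.
- ctrl.move_l(position, rot=None, vel=150, threshold=None): straight line of the TCP; rot=None keeps the orientation; vel is the mean speed in mm/s. With threshold (N) it stops when the force on the tool has changed by that much, and returns True; else False.
- ctrl.set_joints(angles): joint-space move.
- ctrl.gripper_to(opening, force=None): finger opening in mm; force is the grip in N (None keeps the last); returns when the fingers have stopped.
- ctrl.hold(seconds).
- ctrl.solve_ik(position, orientation): joint angles nearest the present ones, or None.
- sensors.read_state(): the state.
- optics.grab_frame(name): name is "side" or "top" or "wrist"; returns (picture, depth): 420x560x3 uint8, red, green, blue; 420x560 float32, mm along the optical axis (not along the pixel's ray), 0 where there is no reading.
- optics.camera_params(name): a dict with "mtx" (3x3 intrinsics, pixels), "k1" (the pictures are not rectified: a ray, as slopes to the right and down, at radius r is drawn at 1 + k1 r^2 times it, then the intrinsics apply), "R" (3x3) and "t" (3): a world point X has camera coordinates R X + t; the wrist camera has in their place "T_tool_cam" (4x4, takes a point from camera to tool coordinates, whose origin is the TCP and whose axes are the flange's). Camera axes: x right, y down, z forward; pixel columns grow to the right and rows downward; lengths in mm; the calibration is good to about 2 mm. A picture is of the moment at which its call begins: read the wrist's pose just before it. camera_params takes no time and is no camera call.
A pose or a line that the arm cannot do raises ctrl.MotionError and nothing moves.
- ctrl.finish_job(): hands the job in, once; it reports no verdict.
The state is a dict: "t": time; "q": joint angles; "qvel": joint speeds; "tau": joint torques, N m; "eef_pos": TCP position; "eef_rot": TCP orientation; "force": force on the tool from outside, world axes, zero at the start; "wrist_torque": the same for the moment, N m; "grip_width": finger opening in mm.
Only numpy, scipy, OpenCV 4.12 (cv2) and the standard library are available. Lean on these libraries where they do the work, as an engineer would, in place of code of your own. Each camera call takes 0.05 s, during which the arm holds its last target. There are 200 camera calls.

### The job

Let the two red sauce jars out for the customer: press down the yellow paddle of the rocking lever over the red jars, so that its gate lifts, and keep it pressed until both jars have rolled down and come to rest in the tray. Then let go so that the gate drops shut. Do not touch the jars themselves, and leave the white jars, their lever and everything else on the counter as they are.

Things in the scene. Friction and masses are not known exactly. Their poses are not given: they have to be found in the camera images.
- red_rack: Sheet-metal gravity dispenser holding the red mini sauce jars, screwed to the counter, 265 mm long (its x), 80 mm wide; both racks look alike. Origin on the counter under it; +x is the way the jars roll, from the paddle end to the tray. Lane 63 mm wide inside, from a back wall at x -55 mm (88 mm high), falling at 0.17 rad to the gate at x 80 mm. Pivot posts at x -30 mm, 122 mm high.
- red_gate (a point): Middle of the lower edge of the yellow gate plate (56 mm wide, 28 mm high) that hangs on a stem from the front end of the red jars' lever. Shut: rack x 82 mm, 45 mm above the counter, 15 mm above the lane. It rises about 50 mm and swings forward as the paddle goes down. Beyond it lies the open catch tray: rack x 90 to 205 mm, floor 10 to 22 mm above the counter, walls 44 mm high.
- red_paddle (a point): Yellow paddle of the red jars' lever, 34 x 36 x 10 mm, clear of the rack's back wall. This point is the middle of its top: at rest 121 mm above the counter, rack x -120 mm, y 0; its x points along the lever to the gate, z out of its top. Nothing under it. Pressing straight down takes 2 to 5 N (spring); full stroke about 40 mm, then a firm stop. Springs back up when let go.
- red_lever (a joint): Angle (rad) of the red jars' rocking lever, which lies above the lane, pivot 115 mm high, 90 mm from the paddle's middle: 0 at rest (gate shut), growing as the paddle is pressed; stop at 0.45. Jars pass under the gate from about 0.25 to 0.3 (paddle 22 to 27 mm down); 35 mm down gives about 0.42. A spring returns it to 0.
- red_jar1_center (a point): Centre of a closed red mini sauce jar with steel lid, 46 mm diameter, 54 mm long, about 90 g, lying crosswise in its lane (the first, against the gate; at rack x 57 mm at the start). It rolls by itself into the tray, in about a second, once the gate is up.
- red_jar2_center (a point): Centre of a closed red mini sauce jar with steel lid, 46 mm diameter, 54 mm long, about 90 g, lying crosswise in its lane (the second, behind the first; at rack x 11 mm at the start). It rolls by itself into the tray, in about a second, once the gate is up.
- white_rack: Sheet-metal gravity dispenser holding the white mini sauce jars, screwed to the counter, 265 mm long (its x), 80 mm wide; both racks look alike. Origin on the counter under it; +x is the way the jars roll, from the paddle end to the tray. Lane 63 mm wide inside, from a back wall at x -55 mm (88 mm high), falling at 0.17 rad to the gate at x 80 mm. Pivot posts at x -30 mm, 122 mm high.
- white_gate (a point): Middle of the lower edge of the yellow gate plate (56 mm wide, 28 mm high) that hangs on a stem from the front end of the white jars' lever. Shut: rack x 82 mm, 45 mm above the counter, 15 mm above the lane. It rises about 50 mm and swings forward as the paddle goes down. Beyond it lies the open catch tray: rack x 90 to 205 mm, floor 10 to 22 mm above the counter, walls 44 mm high.
- white_paddle (a point): Yellow paddle of the white jars' lever, 34 x 36 x 10 mm, clear of the rack's back wall. This point is the middle of its top: at rest 121 mm above the counter, rack x -120 mm, y 0; its x points along the lever to the gate, z out of its top. Nothing under it. Pressing straight down takes 2 to 5 N (spring); full stroke about 40 mm, then a firm stop. Springs back up when let go.
- white_lever (a joint): Angle (rad) of the white jars' rocking lever, which lies above the lane, pivot 115 mm high, 90 mm from the paddle's middle: 0 at rest (gate shut), growing as the paddle is pressed; stop at 0.45. Jars pass under the gate from about 0.25 to 0.3 (paddle 22 to 27 mm down); 35 mm down gives about 0.42. A spring returns it to 0.
- white_jar1_center (a point): Centre of a closed white mini sauce jar with steel lid, 46 mm diameter, 54 mm long, about 90 g, lying crosswise in its lane (the first, against the gate; at rack x 57 mm at the start). It rolls by itself into the tray, in about a second, once the gate is up.
- white_jar2_center (a point): Centre of a closed white mini sauce jar with steel lid, 46 mm diameter, 54 mm long, about 90 g, lying crosswise in its lane (the second, behind the first; at rack x 11 mm at the start). It rolls by itself into the tray, in about a second, once the gate is up.
- shaker: Loose steel spice shaker, 52 mm diameter, 84 mm high, standing between the racks. Origin under its middle, z up.
- pump_bottle: Loose clear bottle with a white pump head, 64 mm diameter, 163 mm high, standing to one side of the racks. Origin under its middle, z up.
- mug: Loose blue mug, 76 mm diameter plus handle, 90 mm high, standing to the other side of the racks. Origin under its middle, z up.
- red_jar1: The red jar itself; origin on its round side, 23 mm from its axis, at mid-length. The origin turns with the jar as it rolls; use the centre point for its place.
- red_jar2: The red jar itself; origin on its round side, 23 mm from its axis, at mid-length. The origin turns with the jar as it rolls; use the centre point for its place.
- white_jar1: The white jar itself; origin on its round side, 23 mm from its axis, at mid-length. The origin turns with the jar as it rolls; use the centre point for its place.
- white_jar2: The white jar itself; origin on its round side, 23 mm from its axis, at mid-length. The origin turns with the jar as it rolls; use the centre point for its place.
Not all that is in view belongs to the job. What is shaped like the white_jar2 but orange is not meant. What is shaped like the red_jar1 but blue is not meant.

How it is judged (in metres and radians):
On the way, in this order (a step that is already met when the one before it is completed fails the run):
1. the fingers press the red jars' paddle down and the gate begins to lift (lever past 0.12 rad) (contact force between the fingers and red_lever_c0 above 0.5 N and value of joint red_lever above 0.12 rad).
2. both red jars are in the tray and slow while the paddle is still held down by the fingers (lever past 0.12 rad) (all of step 1 and x of red_jar1_center in the frame of red_rack between 0.105 and 0.205 m and y of red_jar1_center in the frame of red_rack between -0.04 and 0.04 m and z of each of red_jar1_center, red_jar2_center in the frame of red_rack below 0.06 m and x of red_jar2_center in the frame of red_rack between 0.105 and 0.205 m and y of red_jar2_center in the frame of red_rack between -0.04 and 0.04 m and linear speed of each of red_jar1, red_jar2 below 0.05 m/s), for 0.2 s.
At the end, for the whole second after the job is handed in: Both red jars lie still (under 0.03 m/s) in the tray of their rack (centres 105 to 205 mm along the rack's x, within 40 mm of its midline, under 60 mm high), both levers are back within 0.05 rad of rest, and both white jars lie still in their lane behind the shut gate (x of red_jar1_center in the frame of red_rack between 0.105 and 0.205 m and y of red_jar1_center in the frame of red_rack between -0.04 and 0.04 m and z of each of red_jar1_center, red_jar2_center in the frame of red_rack below 0.06 m and x of red_jar2_center in the frame of red_rack between 0.105 and 0.205 m and y of red_jar2_center in the frame of red_rack between -0.04 and 0.04 m and x of white_jar1_center in the frame of white_rack between -0.05 and 0.08 m and z of each of white_jar1_center, white_jar2_center in the frame of white_rack below 0.1 m and x of white_jar2_center in the frame of white_rack between -0.05 and 0.08 m and value of joint each of red_lever, white_lever below 0.05 rad and linear speed of each of red_jar1, red_jar2, white_jar1, white_jar2 below 0.03 m/s); the robot touches nothing.
It fails at once if a jar is touched by the robot (contact force between any of the fingers, the arm and red_jar1 above 0.5 N or contact force between any of the fingers, the arm and red_jar2 above 0.5 N or contact force between any of the fingers, the arm and white_jar1 above 0.5 N or contact force between any of the fingers, the arm and white_jar2 above 0.5 N).
It fails at once if a red jar is lifted (height (world z) of any of red_jar1_center, red_jar2_center above 0.095 m).
It fails at once if the white jars' lever is pressed (more than 0.1 rad) (value of joint white_lever above 0.1 rad).
It fails at once if a white jar leaves its place (distance of any of white_jar1_center, white_jar2_center from where it was at the start of the episode above 0.02 m).
It fails at once if the shaker, the pump bottle or the mug is moved more than 15 mm or tipped (distance of any of shaker, pump_bottle, mug from where it was at the start of the episode above 0.015 m or angle between any of shaker, pump_bottle, mug's own z axis and vertical above 0.25 rad).
It also fails if it takes over 35 s, if anything falls off the work surface, if the arm or the gripper's body presses on something with over 40 N, if the wrist force passes 120 N, or if a joint passes its speed limit or range.

## Working session

There is one attempt and no reset: what is moved stays moved. The work goes in short steps, each a Python script; the robot and the scene stay as the last script left them, time stands still between calls to the robot, and variables do not carry over. Pictures are saved under pics/ and viewed, about 8 in all and at most 12, crops included, and the job is handed in when it is done.

```bash
mkdir -p pics
cat > h.py <<'E'
import numpy as np, cv2
from plant import ctrl, sensors, optics
def shot(n,f):
    p,d=optics.grab_frame(n); cv2.imwrite(f'pics/{f}.png',p[:,:,::-1]); np.save(f'pics/{f}.npy',d); return p,d
def world(n,u,v,d):
    c=optics.camera_params(n)
    x=cv2.undistortPoints(np.array([[[u,v]]],float),np.array(c["mtx"]),np.array([c["k1"],0,0,0.]))[0,0]
    return np.array(c["R"]).T@(np.array([x[0]*d,x[1]*d,d])-np.array(c["t"]))
E
python3 - <<'E'
from h import *
for n in("top","side"): shot(n,n+"0")
a=[cv2.imread(f'pics/{n}0.png') for n in("top","side")]
print(sensors.read_state()["t"],ctrl.tcp_to_tips)
E
```

```text
0.1 25.0
```

View pics/top0.png

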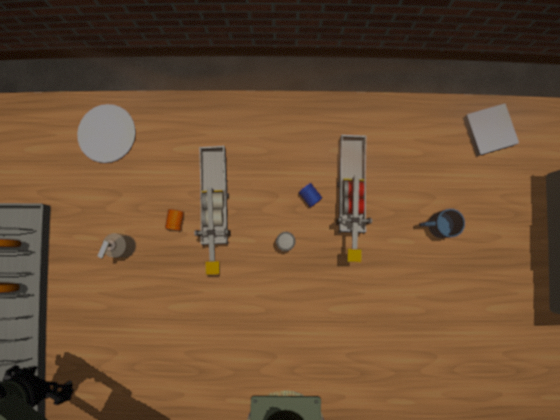

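View pics/side0.png

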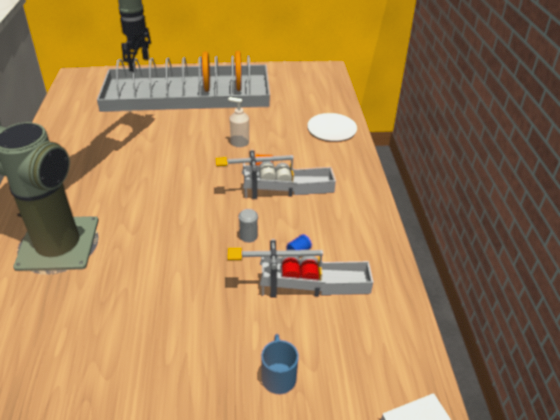

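The top view shows two yellow paddles. The one at (355,256) is on the rack with the red jars at (354,197). The one at (212,268) is on the rack with the white jars at (212,207). The orange (174,220) and blue (310,195) jars lie loose and aren't part of the job. The red paddle is at (355,256) in the top view and (235,254) in the side view. I'll check it in a close crop and measure it.

Run:
```python
from h import *
im=cv2.imread('pics/top0.png');d=np.load('pics/top0.npy')
cv2.imwrite('pics/c1.png',cv2.resize(im[125:275,300:480],None,fx=4,fy=4,interpolation=cv2.INTER_CUBIC))
hsv=cv2.cvtColor(im,cv2.COLOR_BGR2HSV)
m=cv2.inRange(hsv,(20,180,90),(35,255,255))
n,l,s,c=cv2.connectedComponentsWithStats(m)
for i in range(1,n):
    if s[i,4]>20: 
        z=np.median(d[l==i]); print(s[i],c[i],z,world("top",*c[i],z).round(1))
m=cv2.inRange(hsv,(0,180,90),(6,255,255))
n,l,s,c=cv2.connectedComponentsWithStats(m)
for i in range(1,n):
    if s[i,4]>20: 
        z=np.median(d[l==i]); print('red',s[i],c[i],z,world("top",*c[i],z).round(1))
side=cv2.imread('pics/side0.png');ds=np.load('pics/side0.npy')
m=cv2.inRange(cv2.cvtColor(side,cv2.COLOR_BGR2HSV),(20,180,90),(35,255,255))
n,l,s,c=cv2.connectedComponentsWithStats(m)
for i in range(1,n):
    if 20<s[i,4]<1000:
        z=np.median(ds[l==i]); print('side',s[i],c[i],z,world("side",*c[i],z).round(1))
for uv in((341,137),(364,137),(341,229),(365,229),(343,232)):
    z=d[uv[1],uv[0]];print(uv,z,world("top",*uv,z).round(1))
```

```text
[347 249  15  13 183] [354.06557377 255.21311475] 1259.0587 [ 480.5 -168.7  121.3]
[205 261  15  14 174] [211.99425287 267.6954023 ] 1256.8657 [445.4 190.  121.3]
red [349 183   3  11  21] [350.        187.9047619] 1318.1118 [ 657.8 -164.1   78.3]
red [360 182   4  15  46] [361.04347826 188.97826087] 1318.7118 [ 655.4 -193.6   77.4]
red [349 199   3  13  25] [349.96 205.36] 1305.4819 [ 610.5 -162.8   86.7]
red [359 198   5  15  62] [360.85483871 205.46774194] 1306.1792 [ 610.6 -191.6   85.9]
side [135  47  13  18 121] [140.73553719  57.1322314 ] 2623.7314 [  10.9 1487.4 -174.1]
side [215 157  12   9 100] [220.93 161.01] 1482.87 [446.6 183.5 121.6]
side [227 247  15  13 177] [234.14689266 253.16949153] 1219.3386 [ 480.5 -173.7  121.5]
(341, 137) 1369.6931 [ 804.1 -144.9   40. ]
(364, 137) 1372.2621 [ 805.6 -208.9   37.4]
(341, 229) 1335.1233 [ 550.3 -143.2   51.4]
(365, 229) 1308.807 [ 549.4 -203.6   77.6]
(343, 232) 1359.4365 [ 543.5 -151.5   26.4]
```

View pics/c1.png

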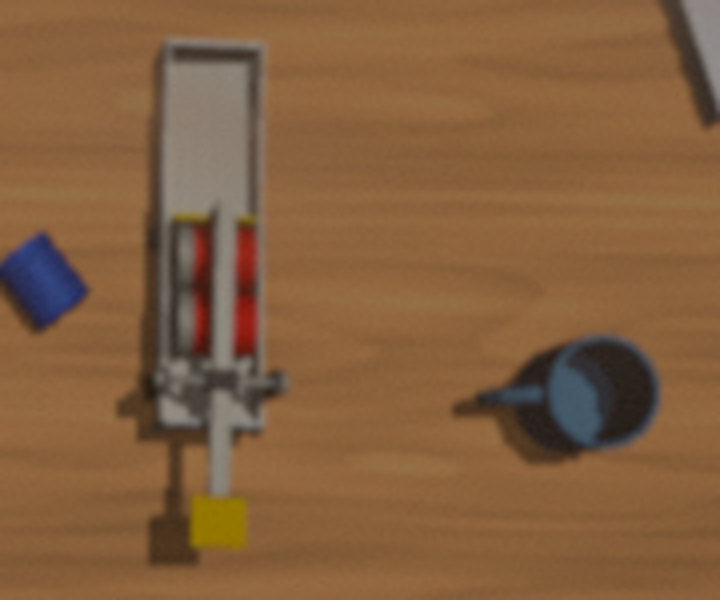

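The crop confirms it: the paddle at crop (218,522) is on the lever over the two red jars, and both cameras put it at about (481,-171,121). The rack runs almost along +x. I'll close the gripper and move above the paddle.

Run:
```python
from h import *
print(np.array(optics.camera_params("wrist")["T_tool_cam"]).round(2), np.array(sensors.read_state()["eef_rot"]).round(2))
ctrl.gripper_to(0); print(ctrl.tcp_to_tips)
T=np.array(optics.camera_params("wrist")["T_tool_cam"])
best=None
for s in(1,-1):   # tool y along world y (either sign), z down
    R=np.array([[s,0,0],[0,-s,0],[0,0,-1.]])
    q=ctrl.solve_ik([481,-171,260],R); print(s,q, (R@T[:3,3]).round(0))
    if q is not None and (best is None or abs(q[5])<abs(best[0][5])): best=(q,R)
np.save('R.npy',best[1])
ctrl.move_ptp([481,-171,260],best[1])
ctrl.move_l([481,-171,121+ctrl.tcp_to_tips+12])
s=sensors.read_state(); print(s["t"],s["eef_pos"],s["force"],s["grip_width"])
shot("side","side1"); im,_=shot("wrist","w1")
si=cv2.imread('pics/side1.png')[180:320,170:390]
a=cv2.resize(si,(700,445),interpolation=cv2.INTER_CUBIC); cv2.imwrite('pics/c2.png',a)
```

```text
[[  -0.     -0.96   -0.27   69.14]
 [   1.     -0.      0.     -0.27]
 [  -0.     -0.27    0.96 -116.96]
 [   0.      0.      0.      1.  ]] [[-0.94  0.33 -0.  ]
 [ 0.33  0.94 -0.  ]
 [ 0.   -0.   -1.  ]]
25.0
1 [-5.11244110e-01  6.57892580e-02  1.69279835e+00 -4.44089210e-16
  1.38300504e+00  1.05955222e+00] [ 69.   0. 117.]
-1 [-5.11244110e-01  6.57892580e-02  1.69279835e+00 -4.44089210e-16
  1.38300504e+00 -2.08204044e+00] [-69.  -0. 117.]
4.4167 [ 481.73790984 -171.24604101  158.83367932] [-0.8549976  -0.79074755 -0.34152374] -0.1279818282538195
```

View pics/c2.png

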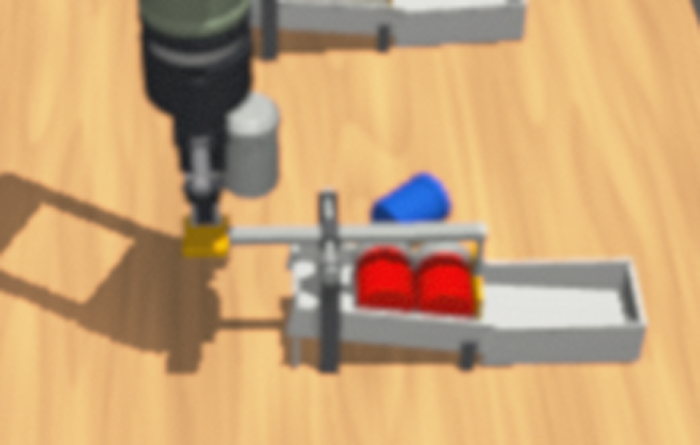

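View pics/w1.png

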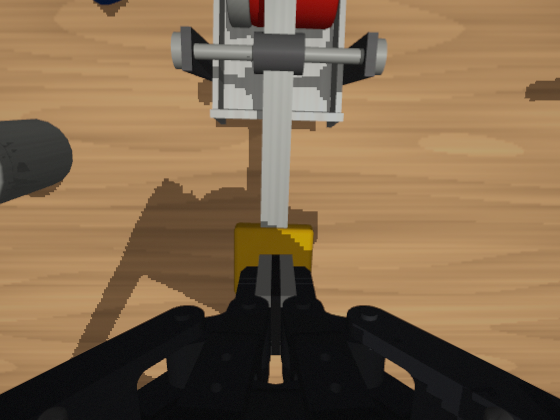

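The wrist view shows the shut fingertips at about (275,260), centred across the red paddle (columns 235–313). The side crop shows them directly above it at (205,225), with clear space around. Now I'll press, and the force readings will check the contact.

Run:
```python
from h import *
L=ctrl.tcp_to_tips
def st(m): s=sensors.read_state(); print(m,round(s["t"],2),np.round(s["eef_pos"],1),np.round(s["force"],1))
for dz in(1,-6,-14,-22,-29,-33):
    hit=ctrl.move_l([481,-171,121+L+dz],vel=40,threshold=15); st((dz,hit))
    if hit: break
ctrl.hold(2.5); st('held')
shot("side","side2"); t,_=shot("top","top2")
a=cv2.resize(cv2.imread('pics/side2.png')[200:320,190:390],(560,336),interpolation=cv2.INTER_CUBIC)
b=cv2.resize(cv2.imread('pics/top2.png')[125:275,310:410],(224,336),interpolation=cv2.INTER_CUBIC)
cv2.imwrite('pics/c3.png',np.hstack([a,b]))
```

```text
(1, False) 4.94 [ 480.7 -170.9  146.7] [ 0.1 -0.7  0.7]
(-6, False) 5.27 [ 480.8 -170.9  139.7] [ 0.3  0.9 -0.5]
(-14, False) 5.62 [ 480.8 -170.9  131.5] [-0.1 -0.6  0.1]
(-22, False) 5.97 [ 481.2 -171.   124. ] [-0.5  0.9  2.9]
(-29, False) 6.29 [ 481.  -171.1  116.8] [0.1 0.2 2.8]
(-33, False) 6.54 [ 480.8 -171.1  112.9] [-0.   0.9  2.9]
held 9.04 [ 480.9 -171.   113. ] [-2.2 -2.   3.4]
```

View pics/c3.png

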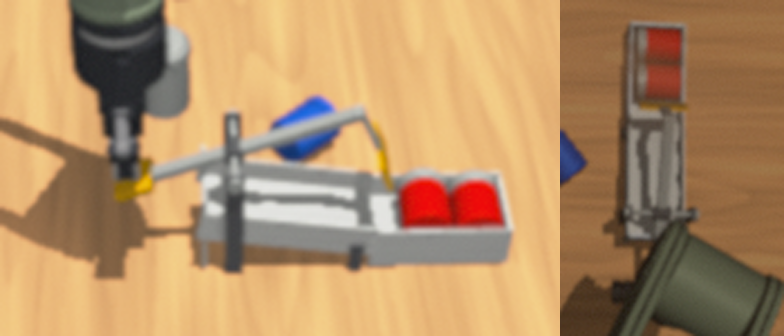

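Both red jars have rolled to the far end of the tray, at about (425,203) and (478,203) in the crop. The lever is tilted, the gate is up, and the paddle is held with about 3 N. I'll release slowly and back off.

Run:
```python
from h import *
ctrl.hold(0.5)
ctrl.move_l([481,-171,160],vel=40)
ctrl.move_l([440,-171,260],vel=120); ctrl.hold(1)
s=sensors.read_state(); print(round(s["t"],2),np.round(s["eef_pos"],1),np.round(s["force"],1))
shot("side","side3"); _,d=shot("top","top3")
cv2.imwrite('pics/c4.png',cv2.resize(cv2.imread('pics/side3.png')[90:400,170:390],(426,600),interpolation=cv2.INTER_CUBIC))
im=cv2.imread('pics/top3.png');m=cv2.inRange(cv2.cvtColor(im,cv2.COLOR_BGR2HSV),(0,170,70),(6,255,255))
n,l,s,c=cv2.connectedComponentsWithStats(m)
for i in range(1,n):
    if s[i,4]>20: print(c[i].round(),world("top",*c[i],np.median(d[l==i])).round(1))
si=cv2.imread('pics/side3.png');ds=np.load('pics/side3.npy')
m=cv2.inRange(cv2.cvtColor(si,cv2.COLOR_BGR2HSV),(20,180,90),(35,255,255));n,l,s,c=cv2.connectedComponentsWithStats(m)
for i in range(1,n):
    if 20<s[i,4]<1000: print('yel',c[i].round(),world("side",*c[i],np.median(ds[l==i])).round(1))
```

```text
13.02 [ 440.  -171.   260.1] [ 0.5  0.6 -0.3]
[356. 144.] [ 782.3 -185.    56.9]
[356. 161.] [ 734.6 -183.1   61.6]
yel [97. 63.] [-216.8 1486.5 -198.6]
yel [234. 253.] [ 480.3 -173.1  120.6]
```

View pics/c4.png

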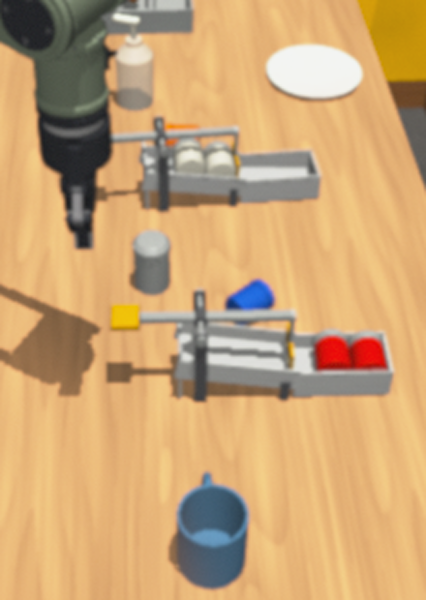

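The red paddle is back at rest (height 121 mm) and the gate is shut. Both red jars are in the tray, at about rack x 133 and 181 mm. The white jars, shaker, bottle and mug haven't moved, so I'm handing in.

```bash
python3 -c "
from h import *
ctrl.finish_job()"
```

```text
the job is handed in; nothing more can be done
```

I pressed the red jars' paddle with the closed fingers and held it for about 3 s with roughly 3 N. Both red jars rolled into the tray and came to rest before I let go. The job is handed in at about 13 s on the robot's clock; no verdict is reported.

- **Red rack:** after release the jars sat at about rack x 133 and 181 mm. The paddle was back at 121 mm, its rest height, and the gate looked shut.
- **Everything else:** in the last side picture the white jars, their lever, the shaker, the bottle and the mug looked unmoved. I judged this by eye and did not measure it.
- **Robot:** it was clear of the scene, with tool force near zero.
- **One mismatch:** the force stayed near zero until the planned fingertip height was 14 to 22 mm below the paddle's rest height, later than I expected. The force reading scatters by about 1 N, so I can't say exactly when contact began. The gate still lifted far enough, and no check failed.

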